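# Clear the bin lid and hold the flip-top open

### The job

Lift the thin aluminium measuring cup off the bin's lid with a light grip so it does not dent, and stand it upright in the middle of the round cork mat without dropping it. Then, with the cup let go, press down the spring-loaded lever on the bin's side until the lid stands straight up, and finish while holding the lever there, so the bin stays open: do not let go at the end. Leave the other things on the shelf where they are.

Things in the scene. Friction and masses are not known exactly. Their poses are not given: they have to be found in the camera images.
- bin: Grey plastic flip-top bin fixed to the shelf, 170 (own x) x 200 (own y) x 170 mm high without its lid. Origin: centre of its underside; x points from the front to the lid's hinge side, z up. The lid's top lies at 178 mm when shut. The lever sticks out of the side at own -y.
- bin_lid (a joint): Lid angle in rad: 0 shut and level, 1.57 standing straight up, 2.1 at its stop. It swings up and back over a hinge along the bin's y, at bin x = +88 mm, z = 170 mm. Moved by the lever: lid angle = 3.5 x lever angle; it falls shut when the lever is let go.
- lid_edge (a point): Middle of the front edge, on the upper face, of the lid: a flat plate 178 x 208 x 8 mm. It lies 178 mm from the hinge.
- bin_lever: Spring-loaded lever on the bin's side: a 16 mm wide steel arm ending in a black plastic press pad 46 x 46 x 9 mm. Origin: its hinge, at bin x = 0, y = -104 mm, z = 115 mm, axis along bin x. The arm points along bin -y; let go, it rises outward by 0.25 rad. Turned down by 0.45 rad it stands the lid straight up; stop at 0.6 rad.
- lever_pad (a point): Centre of the press pad's upper face, 95 mm along the arm from the hinge; moves with it. Let go, it lies about 144 mm above the shelf and 91 mm out from the hinge. It sinks about 41 mm to stand the lid straight up, 55 mm to the stop. About 6 N starts it, about 9 N holds it there; it springs back when let go.
- cup: Thin aluminium measuring cup standing on the bin's lid, 70 mm high, outside diameter 54 mm at the foot, 60 mm at the rim, 60 to 130 g. Origin: centre of its underside, z up its axis. A flat handle 14 mm wide, 3 mm thick runs along own +x from the rim to 106 mm from the axis, 66 to 69 mm above the foot. It dents if the fingers' forces on it add up to over 100 N (50 N on each of two pads).
- mat: Round cork mat, 120 mm across and 6 mm thick, fixed on the shelf to the left or the right of the bin. Origin: centre of its underside.
- salt_pig: White ceramic salt pig with a round side mouth, about 105 mm across and 103 mm high; stands loose on the other side of the bin from the mat. Origin: centre of underside. To be left alone.
- peg1: Yellow plastic clothes peg lying loose, 74 x 10 x 13 mm (own x, y, z). Origin: centre of underside. To be left alone.
- peg2: Yellow plastic clothes peg lying loose, 74 x 10 x 13 mm (own x, y, z). Origin: centre of underside. To be left alone.
- peg3: Yellow plastic clothes peg lying loose, 74 x 10 x 13 mm (own x, y, z). Origin: centre of underside. To be left alone.
- jar: Glass jar with metal cap, 72 mm across, 100 mm high, loose, behind the bin. Origin: centre of underside. To be left alone.
- tin: Closed steel tin, 110 x 75 x 50 mm, loose, behind the bin. Origin: centre of underside. To be left alone.
Not all that is in view belongs to the job. What is shaped like the cup but green is not meant.

How it is judged:
By the outcome, as a careful person would: the job done as asked, in the order asked, and still so for the second after the job is handed in, while the arm keeps its last pose, push and grip.
It also fails if it takes over 56 s, if anything falls off the work surface, if the arm or the gripper's body presses on something with over 40 N, if the wrist force passes 120 N, or if a joint passes its speed limit or range.

### The arm

A 7-joint arm with a two-finger parallel gripper is mounted at the origin on the work surface. World frame = base frame: x ahead of the robot, y to its left, z up, the work surface at z = 0. Lengths are in m, angles in rad, forces in N, time in s.
With the tool pointing down it reaches from about 0.4 to 0.85 m from the base axis. Payload 4.5 kg.
Tool frame: the origin (TCP) lies on the centre line of the jaws, within the pads' length; the fingertips stand 8 mm ahead of it and the grasp point (between the pads) lies 11 mm behind it; z points along the fingers, x is the direction in which the jaws open and shut, and the axes are right-handed (so a half turn about z gives the same grasp; the last joint's range is limited). The gripper opens to 88 mm and grips with 3 to 60 N. Pads are 18 mm wide; open, the fingers measure 123 mm over their backs; the gripper's body (75 mm by 187 mm) begins 45 mm behind the grasp point.
Start: joints at [-1.107, 0.689, -0.195, 1.565, 0.157, 0.902, -0.215], TCP at [0.26, 0.568, 0.247] pointing down, gripper open.
Joint ranges: [-3.01, 3.01], [-0.46, 2.08], [-1.47, 1.51], [0.13, 2.56], [-1, 4.14], [0.04, 2.09], [-2.66, 2.66]. Speed limits (rad/s): [2.57, 2.57, 3.14, 3.14, 3.14, 3.14, 3.14].

### API

Orientations are given as a unit quaternion [x, y, z, w].
In Python, from plant import get_state, snapshot, finish_job, boxes_of, pinpoint gives the robot as it stands.
- The arm moves only by the shell command python3 -m creep 'ROWS' [FORCE]. ROWS is JSON, a list of rows, each an object with "hand": the finger opening in m, from 0 to 0.0881; "slide": the shift along the tool's x, y, z in m, a list of three; "turn": the turn about the tool's z in degrees. A call has 1 to 5 rows; each row shifts and turns the commanded pose from where the row before left it, along the tool's axes as they then stand; what a row does not reach is not made up. A row lasts 1/8 s, in which the tool goes at most 62.5 mm and 10.7 degrees, less where a joint would pass 70% of its speed; a pose out of reach is approached as far as the arm can. A call is refused whole if a number of a shift passes 0.0625 or a number of a turn 10.7, either way. A call with a gripper value outside its range is refused whole. The fingers move at their own pace and stop on an object; FORCE is the grip in N (left out, the last holds). Time passes only in rows, so rows that do not move let the fingers close. It gives the time, the measured TCP pose, the force and the opening at its end, in the units of the state.
- get_state(): the state, without advancing time (a new reading comes with each control period).
- snapshot(name): name is "scene" or "top"; returns a dict with "frame" (420x560x3 uint8, red, green, blue), "depth" (420x560 float32, m along the optical axis (not along the pixel's ray), 0 where there is no reading), "mtx" (3x3 intrinsics, pixels), "k1" (the pictures are not rectified: a ray, as slopes to the right and down, at radius r is drawn at 1 + k1 r^2 times it, then the intrinsics apply), "camera_from_world" (4x4, takes a point from world to camera coordinates). Camera axes: x right, y down, z forward; pixel columns grow to the right and rows downward; lengths in m; the calibration is good to about 2 mm. A picture is of the moment at which its call begins.
- finish_job(): hands the job in, once; it reports no verdict.
Trained networks look in a picture, given as the dict that the camera call returned (one of the last four; its "shot" number tells which), for a name from the list of things; names that differ only in an ending like _2 or _b are one class to them, and where a whole thing is asked for, a point or a joint stands for the part that bears it (a point fixed in the world has none). Each returns a list of dicts, best first, with "conf" (0 to 1); they miss things now and then, are a little off and sometimes report something else, mostly with a low value. They report only what shows in the picture. A call takes as long as a camera call. They do not tell look-alikes from the thing itself.
- boxes_of(target, picture): "uv" ([column, row] in pixels, amid what is visible of it).
- pinpoint(target, picture): "uv" ([column, row] in pixels: a listed point, or the origin of a listed thing).
The state is a dict: "clock": time; "q": joint angles; "qd": joint speeds; "joint_torque": joint torques, N m; "tool_pos": TCP position; "eef_rot": TCP orientation; "contact_force": force on the tool from outside, world axes, zero at the start; "moment": the same for the moment, N m; "opening": opening from 0.0 (shut) to 1.0 (fully open).
Only numpy, scipy, OpenCV 4.12 (cv2) and the standard library are available. Lean on these libraries where they do the work, as an engineer would, in place of code of your own. Each camera call takes 0.05 s, during which the arm holds its last target.

## Working session

There is one attempt and no reset: what is moved stays moved. The work goes in short steps, Python scripts to look and compute and a shell command to move; the robot and the scene stay as the last step left them, time stands still between calls to the robot, and variables do not carry over. Pictures are saved under pics/ and viewed, and the job is handed in when it is done.

```bash
mkdir -p pics; ls; python3 - <<'E'
from plant import *
import cv2
print(get_state())
for n in ["scene","top"]:
    s=snapshot(n); cv2.imwrite(f"pics/{n}0.png",s["frame"][:,:,::-1])
    print(n,s["mtx"].tolist(),s["k1"],s["camera_from_world"].round(4).tolist())
E
```

```text
pics
{'clock': 0.0, 'q': array([-1.1071851 ,  0.68996638, -0.19454298,  1.56631493,  0.15733394,
        0.90251674, -0.21513186]), 'qd': array([-0.0014008 , -0.00035616, -0.0008673 ,  0.00082751,  0.00056945,
       -0.00037963, -0.00065906]), 'joint_torque': array([ 1.07655669e-04, -5.27546203e+01, -1.26692399e+00, -1.53429937e+01,
       -5.26827865e-02,  6.49723137e-03,  1.51770973e-04]), 'tool_pos': array([0.26022213, 0.56758368, 0.24592951]), 'eef_rot': array([ 8.41609782e-01,  5.40085324e-01, -7.19995986e-04,  5.46727221e-04]), 'contact_force': array([-0.51074398, -0.27577841, -0.46309946]), 'moment': array([-0.02600831, -0.03956973, -0.00475823]), 'opening': 1.0042298475593916}
scene [[382.1648190771693, 0.0, 270.8252869137696], [0.0, 382.1648190771693, 213.97304472789625], [0.0, 0.0, 1.0]] 0.0319731051406409 [[-0.307, 0.9517, -0.0046, 0.1365], [0.6311, 0.1999, -0.7495, -0.2232], [-0.7124, -0.233, -0.662, 1.3111], [0.0, 0.0, 0.0, 1.0]]
top [[454.7244663722983, 0.0, 277.104287459411], [0.0, 454.7244663722983, 212.90217810565133], [0.0, 0.0, 1.0]] -0.03717188989728299 [[0.0105, -0.9999, 0.0004, -0.0184], [-0.9831, -0.0104, -0.1826, 0.5245], [0.1826, 0.0016, -0.9832, 1.3304], [0.0, 0.0, 0.0, 1.0]]
```

View pics/scene0.png

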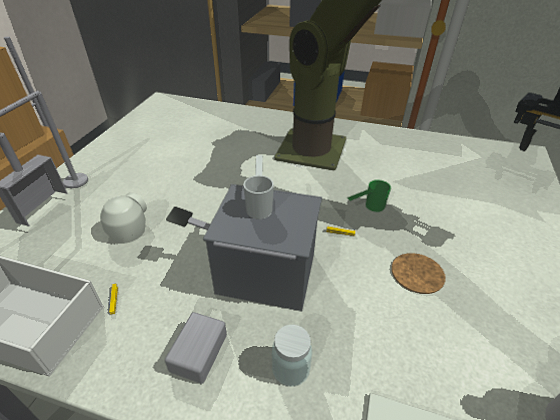

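View pics/top0.png

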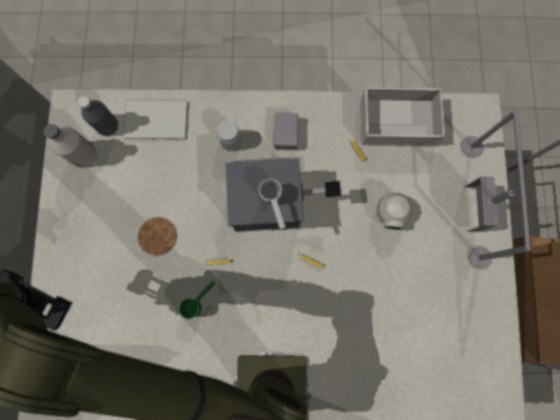

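Scene: the grey cup stands on the lid (258,197) with its handle toward the robot. The mat is at (418,272) and the lever pad at (180,216). The green cup at (377,195) is a decoy. In the top view the cup is at (270,190), the pad at (333,188) and the mat at (157,236).

```bash
cat > h.py <<'E'
from plant import *
import numpy as np, cv2
def ray(s,uv):
    K=s["mtx"];d=np.array([(uv[0]-K[0,2])/K[0,0],(uv[1]-K[1,2])/K[1,1]]);u=d.copy()
    for _ in range(20): u=d/(1+s["k1"]*(u@u))
    T=s["camera_from_world"];R=T[:3,:3]
    return -R.T@T[:3,3], R.T@np.array([u[0],u[1],1.])
def atz(s,uv,z):
    c,r=ray(s,uv); return c+r*(z-c[2])/r[2]
def atd(s,uv):
    c,r=ray(s,uv); return c+r*s["depth"][int(round(uv[1])),int(round(uv[0]))]
def cloud(s):
    h,w=s["depth"].shape;K=s["mtx"]
    v,u=np.mgrid[:h,:w];d=np.stack([(u-K[0,2])/K[0,0],(v-K[1,2])/K[1,1]],-1);x=d.copy()
    for _ in range(20): x=d/(1+s["k1"]*(x**2).sum(-1,keepdims=True))
    P=np.concatenate([x,np.ones((h,w,1))],-1)*s["depth"][...,None]
    T=s["camera_from_world"];return (P-T[:3,3])@T[:3,:3]
E
python3 - <<'E'
from h import *
np.set_printoptions(precision=4,suppress=True)
zs=dict(bin=0,cup=.178,mat=0,lever_pad=.144,lid_edge=.178,bin_lever=.115,salt_pig=0,peg1=0,jar=0,tin=0)
for n in ["scene","top"]:
    s=snapshot(n)
    for t in zs:
        for r in pinpoint(t,s)[:4]:
            print(n,t,round(r["conf"],2),np.round(r["uv"],1),atz(s,r["uv"],zs[t]))
    P=cloud(s); np.save(f"{n}.npy",P)
    # lid top plane
    m=(abs(P[...,2]-.178)<.006)&(P[...,0]>.3)&(s["depth"]>0)
    k,lab,st,ce=cv2.connectedComponentsWithStats(m.astype(np.uint8))
    i=1+np.argmax(st[1:,4]); q=P[lab==i]
    print("lid",len(q),cv2.minAreaRect(q[:,:2].astype(np.float32)),q[:,2].mean())
    # rim
    m=(P[...,2]>.238)&(P[...,2]<.256)&(P[...,0]>.4)&(s["depth"]>0)
    k,lab,st,ce=cv2.connectedComponentsWithStats(m.astype(np.uint8))
    for i in range(1,k):
        if st[i,4]>8:
            q=P[lab==i];print("rim",st[i],q.min(0),q.max(0),np.median(q,0))
E
```

```text
scene bin 0.85 [267.4 272.8] [0.564 0.03  0.   ]
scene cup 0.73 [258.3 213.3] [0.5595 0.0106 0.178 ]
scene cup 0.68 [373.6 204.8] [0.46   0.2344 0.178 ]
scene mat 0.94 [416.2 271.3] [0.4527 0.3621 0.    ]
scene mat 0.53 [270.  187.7] [ 0.2493 -0.0656  0.    ]
scene lever_pad 0.75 [180.  215.3] [ 0.5814 -0.1646  0.144 ]
scene lever_pad 0.54 [222.1 232.5] [ 0.6034 -0.0551  0.144 ]
scene lid_edge 0.85 [272.2 188.5] [0.4708 0.0125 0.178 ]
scene bin_lever 0.59 [223.3 232.6] [ 0.5762 -0.0667  0.115 ]
scene salt_pig 0.94 [126.3 232.3] [ 0.5458 -0.3659  0.    ]
scene salt_pig 0.72 [178.5 217. ] [ 0.4506 -0.2646  0.    ]
scene peg1 0.57 [339.6 232.9] [0.3789 0.1681 0.    ]
scene peg1 0.48 [111.  299.4] [ 0.7393 -0.2753  0.    ]
scene jar 0.78 [293.7 369.1] [0.7709 0.1507 0.    ]
scene tin 0.93 [199.1 351.2] [ 0.7924 -0.036   0.    ]
lid 5586 ((0.5652357935905457, 0.02670348435640335), (0.18849322199821472, 0.2078661322593689), 4.589247703552246) 0.1787068968063575
rim [ 39 103   8   8  35] [ 0.401  -0.642   0.2385] [ 0.4093 -0.6292  0.2554] [ 0.4061 -0.6351  0.2469]
rim [  0 133   6   7  30] 
[... 774 characters left out ...]
 peg1 0.6 [310.4 260.7] [ 0.3849 -0.1169  0.    ]
top jar 0.57 [227.8 143.4] [0.7606 0.1492 0.    ]
top tin 0.56 [284.1 131.4] [ 0.8034 -0.0327  0.    ]
lid 4168 ((0.5658266544342041, 0.02389366179704666), (0.1848953813314438, 0.20817673206329346), 4.496730804443359) 0.17811258598927535
rim [505 116   6   6  20] [ 0.7512 -0.6438  0.2381] [ 0.7622 -0.633   0.2554] [ 0.7546 -0.6357  0.2452]
rim [259 178  27  50 263] [ 0.4507 -0.0338  0.2385] [0.5807 0.0349 0.2545] [ 0.5114 -0.0125  0.2468]
rim [506 190   9   8  48] [ 0.5387 -0.6405  0.2383] [ 0.5571 -0.6191  0.2534] [ 0.5464 -0.6278  0.2444]
rim [516 246   5   4   9] [ 0.4002 -0.6395  0.2401] [ 0.4071 -0.632   0.2551] [ 0.403  -0.6343  0.2484]
```

```bash
python3 - <<'E'
from h import *
from scipy.optimize import least_squares
np.set_printoptions(precision=4,suppress=True)
for n in ["scene","top"]:
    P=np.load(n+".npy").reshape(-1,3)
    m=(P[:,2]>.18)&(P[:,2]<.262)&(P[:,0]>.43)&(P[:,0]<.65)&(abs(P[:,1])<.11)
    q=P[m]
    hd=q[(q[:,2]>.238)&(q[:,0]<.512)]
    d=hd[:,:2]-hd[:,:2].mean(0);v=np.linalg.svd(d,full_matrices=False)[2][0]
    far=hd[hd[:,0]<np.quantile(hd[:,0],.05)].mean(0)
    r=q[(q[:,0]>.525)&(q[:,2]>.24)]
    f=least_squares(lambda p:np.hypot(r[:,0]-p[0],r[:,1]-p[1])-.0295,[.55,.005],loss="soft_l1",f_scale=.002)
    print(n,"axis dir",v,"hd mean",hd.mean(0),"far",far,"ctr",f.x,np.abs(f.fun).mean())
    # mat
    # lever pad
    m=(P[:,2]>.125)&(P[:,2]<.165)&(P[:,1]<-.13)&(P[:,1]>-.21)&(P[:,0]>.54)&(P[:,0]<.63)
    q=P[m];print("pad",len(q),cv2.minAreaRect(q[:,:2].astype(np.float32)),q[:,2].min(),q[:,2].max())
s=snapshot("top")
for n in ["scene","top"]:
    s=snapshot(n);hsv=cv2.cvtColor(s["frame"],cv2.COLOR_RGB2HSV)
    m=((hsv[...,0]<20)&(hsv[...,1]>90)).astype(np.uint8)
    P=np.load(n+".npy");m&=((np.abs(P[...,2])<.02)&(abs(P[...,0]-.455)<.1)&(abs(P[...,1]-.365)<.1)).astype(np.uint8)
    m=cv2.morphologyEx(m,cv2.MORPH_CLOSE,np.ones((5,5)))
    c=max(cv2.findContours(m,0,1)[0],key=cv2.contourArea)[:,0]
    w=np.array([atz(s,p,.006)[:2] for p in c],np.float32);print("mat",cv2.minEnclosingCircle(w),cv2.fitEllipse(w))
E
```

```text
scene axis dir [0.9502 0.3116] hd mean [ 0.4829 -0.0142  0.2479] far [ 0.4527 -0.0224  0.2477] ctr [0.551  0.0089] 0.0015364124386088032
pad 395 ((0.5800125002861023, -0.15974536538124084), (0.04738494008779526, 0.05922069400548935), 3.4598584175109863) 0.12938896868811478 0.15146944078160182
top axis dir [-0.9432 -0.3321] hd mean [ 0.4815 -0.0175  0.2468] far [ 0.4521 -0.0261  0.247 ] ctr [0.5499 0.0054] 0.0015170079646163361
pad 288 ((0.5811440944671631, -0.16297198832035065), (0.046563245356082916, 0.061779849231243134), 0.7424566149711609) 0.12891761703540647 0.15441209809111808
mat ((0.45961177349090576, 0.3637281358242035), 0.06083666533231735) ((0.4597533345222473, 0.3641410171985626), (0.11610818654298782, 0.11731329560279846), 56.303016662597656)
mat ((0.4561687409877777, 0.3605356514453888), 0.057581618428230286) ((0.4562276601791382, 0.36057549715042114), (0.11090958118438721, 0.11239772289991379), 7.195854663848877)
```

```bash
cat >> h.py <<'E'
from scipy.spatial.transform import Rotation as Ro
def need(x,y,z,yaw=None):
    s=get_state();R=Ro.from_quat(s["eef_rot"]).as_matrix()
    yw=np.degrees(np.arctan2(R[1,0],R[0,0]))
    print("t",round(s["clock"],2),"pos",s["tool_pos"].round(4),"yaw",round(yw,1),"zax",R[:,2].round(3),"F",s["contact_force"].round(1),"q",s["q"].round(2),"open",round(s["opening"]*.088,4))
    print("slide mm",(R.T@(np.array([x,y,z])-s["tool_pos"])*1000).round(1), "turn",None if yaw is None else round(-(yaw-yw),1))
E
python3 -m creep '[{"hand":0.088,"slide":[0,0,-0.02],"turn":-10.7},{"hand":0.088,"slide":[0,0,-0.02],"turn":-10.7},{"hand":0.088,"slide":[0,0,-0.02],"turn":-10.7},{"hand":0.088,"slide":[0,0,-0.01],"turn":-10.7},{"hand":0.088,"slide":[0,0,0],"turn":0}]' 10
python3 -c "
from h import *
need(.5505,.007,.30,108.7)"
```

```text
clock: 1.98
tool_pos: [0.2607, 0.5685, 0.3174]
eef_rot: [0.587, 0.809, 0.001, -0.0]
contact_force: [-0.6, 0.1, -0.5]
opening: 0.999
t 1.98 pos [0.2607 0.5685 0.3174] yaw 108.0 zax [ 0.     0.002 -1.   ] F [-0.6  0.1 -0.5] q [-0.98  0.64 -0.42  1.47  0.28  1.1   0.42] open 0.0879
slide mm [-623.7  101.6   16.4] turn -0.7
```

```bash

python3 -m creep '[{"hand":0.088,"slide":[-0.04,0.0065,0],"turn":0},{"hand":0.088,"slide":[-0.04,0.0065,0],"turn":0},{"hand":0.088,"slide":[-0.04,0.0065,0],"turn":0},{"hand":0.088,"slide":[-0.04,0.0065,0],"turn":0},{"hand":0.088,"slide":[-0.04,0.0065,0],"turn":0}]'
python3 -c "
from h import *
need(.5505,.007,.30,108.7)"
```

```text
clock: 2.6
tool_pos: [0.3541, 0.3867, 0.3161]
eef_rot: [0.588, 0.809, -0.0, 0.0]
contact_force: [0.3, 0.7, -1.0]
opening: 0.997
t 2.6 pos [0.3541 0.3867 0.3161] yaw 107.9 zax [-0.    -0.001 -1.   ] F [ 0.3  0.7 -1. ] q [-0.63  0.49 -0.45  1.77  0.26  0.94  0.7 ] open 0.0878
slide mm [-421.8   70.    16.3] turn -0.8
```

```bash

python3 -m creep '[{"hand":0.088,"slide":[-0.04,0.0065,0],"turn":0},{"hand":0.088,"slide":[-0.04,0.0065,0],"turn":0},{"hand":0.088,"slide":[-0.04,0.0065,0],"turn":0},{"hand":0.088,"slide":[-0.04,0.0065,0],"turn":0},{"hand":0.088,"slide":[-0.04,0.0065,0],"turn":0}]'
python3 -c "
from h import *
need(.5505,.007,.30,108.7)"
```

```text
clock: 3.22
tool_pos: [0.4472, 0.2069, 0.3162]
eef_rot: [0.588, 0.809, -0.0, -0.0]
contact_force: [0.5, 1.6, -0.2]
opening: 1.001
t 3.23 pos [0.4472 0.2069 0.3162] yaw 107.9 zax [-0.001 -0.    -1.   ] F [ 0.5  1.6 -0.2] q [-0.23  0.45 -0.45  1.85  0.24  0.9   1.09] open 0.0881
slide mm [-222.    36.7   16.2] turn -0.8
```

```bash

python3 -m creep '[{"hand":0.088,"slide":[-0.044,0.0073,0],"turn":-0.8},{"hand":0.088,"slide":[-0.044,0.0073,0],"turn":0},{"hand":0.088,"slide":[-0.044,0.0073,0],"turn":0},{"hand":0.088,"slide":[-0.044,0.0073,0],"turn":0},{"hand":0.088,"slide":[-0.044,0.0073,0],"turn":0}]'
python3 -m creep '[{"hand":0.088,"slide":[0,0,0],"turn":0}]'
python3 - <<'E'
from h import *
need(.5505,.007,.30,108.7)
for n in ["scene","top"]:
    s=snapshot(n);cv2.imwrite(f"pics/{n}1.png",s["frame"][:,:,::-1])
E
```

```text
clock: 3.85
tool_pos: [0.5527, 0.0105, 0.3161]
eef_rot: [0.583, 0.813, -0.0, -0.0]
contact_force: [0.7, 0.2, 0.3]
opening: 0.997
clock: 3.98
tool_pos: [0.5533, 0.0074, 0.3155]
eef_rot: [0.585, 0.811, -0.001, 0.0]
contact_force: [-1.3, 0.7, -0.1]
opening: 0.997
t 3.98 pos [0.5533 0.0074 0.3155] yaw 108.3 zax [-0.001 -0.002 -1.   ] F [-1.3  0.7 -0.1] q [ 0.16  0.53 -0.43  1.69  0.26  0.98  1.53] open 0.0878
slide mm [ 0.6 -2.8 15.5] turn -0.4
```

View pics/scene1.png

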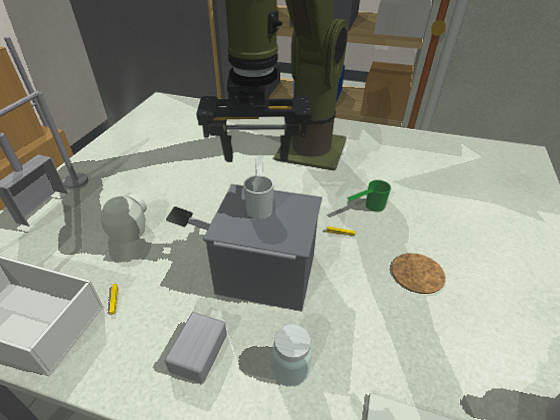

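View pics/top1.png

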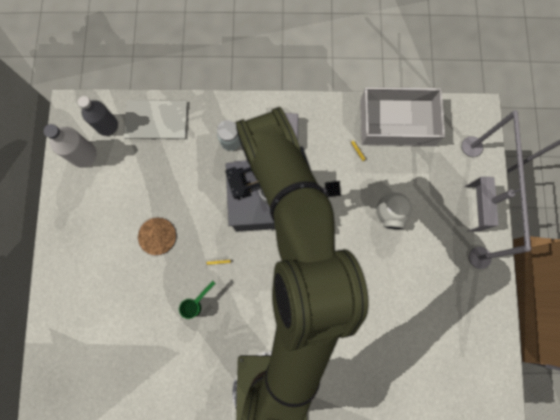

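```bash

python3 -m creep '[{"hand":0.088,"slide":[0.0005,-0.0028,0.02],"turn":0},{"hand":0.088,"slide":[0,0,0.03],"turn":0},{"hand":0.088,"slide":[0,0,0.03],"turn":0},{"hand":0.088,"slide":[0,0,0.02],"turn":0},{"hand":0.088,"slide":[0,0,0.007],"turn":0}]'
python3 -m creep '[{"hand":0.088,"slide":[0,0,0],"turn":0},{"hand":0.088,"slide":[0,0,0],"turn":0}]'
python3 - <<'E'
from h import *
need(.5505,.007,.207,108.7)
s=snapshot("scene");cv2.imwrite(f"pics/scene2.png",cv2.resize(s["frame"][100:260,170:350,::-1],None,fx=4,fy=3.7))
E
```

```text
clock: 4.7
tool_pos: [0.5484, 0.0132, 0.2087]
eef_rot: [0.58, 0.814, -0.0, -0.001]
contact_force: [0.4, -0.1, 0.8]
opening: 0.999
clock: 4.95
tool_pos: [0.5501, 0.0121, 0.2106]
eef_rot: [0.581, 0.814, 0.001, 0.001]
contact_force: [0.4, 0.3, 0.2]
opening: 1.003
t 4.95 pos [0.5501 0.0121 0.2106] yaw 109.0 zax [ 0.002  0.    -1.   ] F [0.4 0.3 0.2] q [ 0.12  0.66 -0.38  1.83  0.35  0.72  1.45] open 0.0883
slide mm [-4.9 -1.3  3.6] turn 0.3
```

View pics/scene2.png

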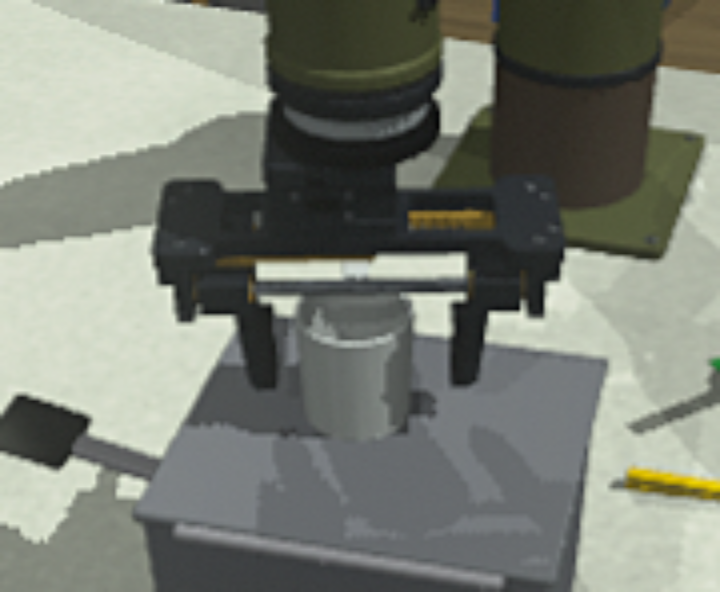

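Both fingers straddle the cup, at columns 260 and 467, with the cup spanning 302–411. The hand sits about 5 mm too far to the left (+y), which matches the measured offset, so I'll correct that and grip.

```bash

python3 -m creep '[{"hand":0.088,"slide":[-0.005,-0.001,0.003],"turn":0},{"hand":0.088,"slide":[0,0,0],"turn":0}]'
python3 -m creep '[{"hand":0.045,"slide":[0,0,0],"turn":0},{"hand":0.045,"slide":[0,0,0],"turn":0},{"hand":0.045,"slide":[0,0,0],"turn":0},{"hand":0.045,"slide":[0,0,0],"turn":0},{"hand":0.045,"slide":[0,0,0],"turn":0}]' 12
python3 -m creep '[{"hand":0.045,"slide":[0,0,0],"turn":0},{"hand":0.045,"slide":[0,0,0],"turn":0},{"hand":0.045,"slide":[0,0,0],"turn":0}]' 12
python3 - <<'E'
from h import *
need(.5505,.007,.207,108.7)
E
```

```text
clock: 5.25
tool_pos: [0.5503, 0.0055, 0.2067]
eef_rot: [0.581, 0.814, -0.0, 0.0]
contact_force: [0.3, 0.3, 0.4]
opening: 0.994
clock: 5.88
tool_pos: [0.5504, 0.0066, 0.2068]
eef_rot: [0.581, 0.814, 0.0, -0.0]
contact_force: [-0.8, 0.1, 0.8]
opening: 0.669
clock: 6.25
tool_pos: [0.5503, 0.0066, 0.2068]
eef_rot: [0.581, 0.814, 0.0, -0.0]
contact_force: [-0.4, 0.5, 1.1]
opening: 0.673
t 6.25 pos [0.5503 0.0066 0.2068] yaw 109.0 zax [ 0.  0. -1.] F [-0.4  0.5  1.1] q [ 0.13  0.66 -0.38  1.83  0.35  0.72  1.46] open 0.0592
slide mm [ 0.3  0.3 -0.2] turn 0.3
```

```bash

python3 -m creep '[{"hand":0.045,"slide":[0,0,-0.008],"turn":0},{"hand":0.045,"slide":[0,0,-0.012],"turn":0},{"hand":0.045,"slide":[0,0,-0.015],"turn":0},{"hand":0.045,"slide":[0,0,-0.015],"turn":0},{"hand":0.045,"slide":[0,0,-0.01],"turn":0}]'
python3 -m creep '[{"hand":0.045,"slide":[0,0,0],"turn":0}]'
python3 - <<'E'
from h import *
need(.457,.362,.26)
s=snapshot("scene");cv2.imwrite(f"pics/scene3.png",cv2.resize(s["frame"][60:260,170:350,::-1],None,fx=3,fy=3))
E
```

```text
clock: 6.88
tool_pos: [0.5507, 0.0065, 0.2682]
eef_rot: [0.581, 0.814, 0.001, 0.001]
contact_force: [-0.8, 0.3, -1.2]
opening: 0.67
clock: 7.0
tool_pos: [0.5508, 0.0065, 0.2677]
eef_rot: [0.581, 0.814, 0.001, 0.001]
contact_force: [-0.8, 0.0, -0.6]
opening: 0.675
t 7.0 pos [0.5508 0.0065 0.2677] yaw 109.0 zax [ 0.002  0.    -1.   ] F [-0.8  0.  -0.6] q [ 0.16  0.58 -0.42  1.76  0.3   0.86  1.51] open 0.0594
slide mm [366.7  26.8   7.5] turn None
```

View pics/scene3.png

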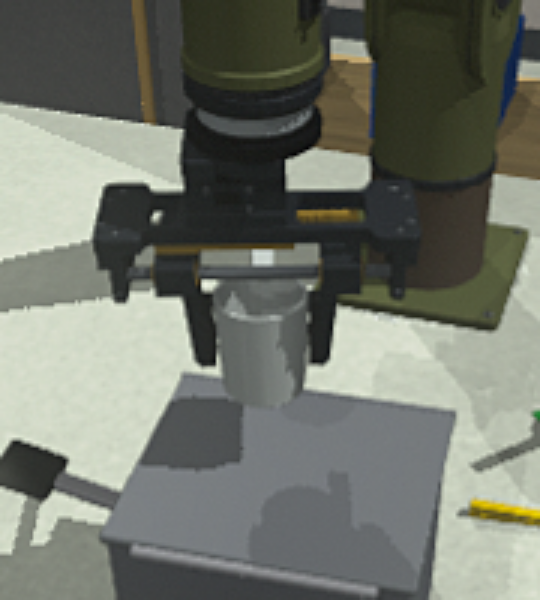

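The cup is off the lid and held level between the fingers (235–320, 330). Carrying it to the mat.

```bash

python3 -m creep '[{"hand":0.045,"slide":[0.01,0,0],"turn":0},{"hand":0.045,"slide":[0.02,0.001,0],"turn":0},{"hand":0.045,"slide":[0.028,0.002,0],"turn":0},{"hand":0.045,"slide":[0.028,0.002,0],"turn":0},{"hand":0.045,"slide":[0.028,0.002,0],"turn":0}]'
python3 -m creep '[{"hand":0.045,"slide":[0.028,0.002,0],"turn":0},{"hand":0.045,"slide":[0.028,0.002,0],"turn":0},{"hand":0.045,"slide":[0.028,0.002,0],"turn":0},{"hand":0.045,"slide":[0.028,0.002,0],"turn":0},{"hand":0.045,"slide":[0.028,0.002,0],"turn":0}]'
python3 -m creep '[{"hand":0.045,"slide":[0.028,0.002,0],"turn":0},{"hand":0.045,"slide":[0.028,0.002,0],"turn":0},{"hand":0.045,"slide":[0.025,0.002,0],"turn":0},{"hand":0.045,"slide":[0.018,0.002,0],"turn":0},{"hand":0.045,"slide":[0.008,0,0],"turn":0}]'
python3 -m creep '[{"hand":0.045,"slide":[0,0,0],"turn":0},{"hand":0.045,"slide":[0,0,0],"turn":0}]'
python3 - <<'E'
from h import *
need(.457,.362,.10)
s=snapshot("scene");cv2.imwrite(f"pics/scene4.png",cv2.resize(s["frame"][50:320,300:560,::-1],None,fx=2,fy=2))
E
```

```text
clock: 7.68
tool_pos: [0.5186, 0.1192, 0.2665]
eef_rot: [0.58, 0.815, 0.0, -0.001]
contact_force: [-0.2, 0.3, -0.0]
opening: 0.672
clock: 8.3
tool_pos: [0.4821, 0.2546, 0.2665]
eef_rot: [0.58, 0.815, -0.0, -0.001]
contact_force: [0.5, -0.2, -1.6]
opening: 0.669
clock: 8.93
tool_pos: [0.4554, 0.3575, 0.2665]
eef_rot: [0.58, 0.815, -0.0, -0.0]
contact_force: [-0.3, -0.2, -0.4]
opening: 0.67
clock: 9.18
tool_pos: [0.4571, 0.3548, 0.2666]
eef_rot: [0.581, 0.814, -0.0, 0.0]
contact_force: [0.2, -0.1, -1.7]
opening: 0.675
t 9.18 pos [0.4571 0.3548 0.2666] yaw 108.9 zax [ 0.    -0.001 -1.   ] F [ 0.2 -0.1 -1.7] q [-0.51  0.62 -0.38  1.68  0.28  0.9   0.89] open 0.0594
slide mm [  7.1   2.3 166.6] turn None
```

View pics/scene4.png

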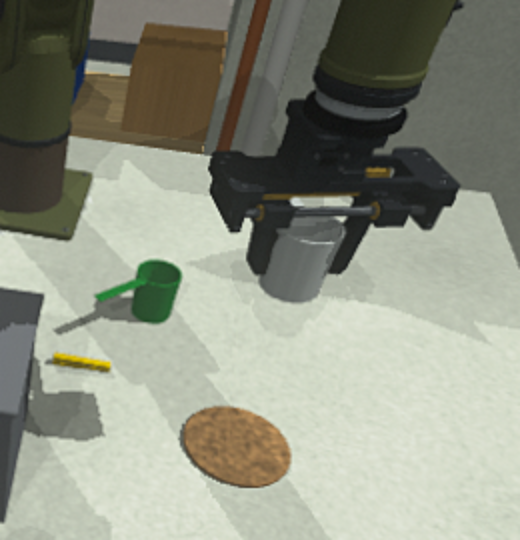

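```bash

python3 -m creep '[{"hand":0.045,"slide":[0.002,0.001,0.02],"turn":0},{"hand":0.045,"slide":[0.003,0.001,0.03],"turn":0},{"hand":0.045,"slide":[0.002,0,0.035],"turn":0},{"hand":0.045,"slide":[0,0,0.035],"turn":0},{"hand":0.045,"slide":[0,0,0.03],"turn":0}]'
python3 -m creep '[{"hand":0.045,"slide":[0,0,0.02],"turn":0},{"hand":0.045,"slide":[0,0,0.012],"turn":0},{"hand":0.045,"slide":[0,0,0.008],"turn":0},{"hand":0.045,"slide":[0,0,0],"turn":0},{"hand":0.045,"slide":[0,0,0],"turn":0}]'
python3 - <<'E'
from h import *
need(.457,.362,.0348)
E
```

```text
clock: 9.85
tool_pos: [0.4567, 0.3622, 0.1156]
eef_rot: [0.581, 0.814, -0.0, 0.0]
contact_force: [0.1, 0.5, -0.5]
opening: 0.672
clock: 10.48
tool_pos: [0.4566, 0.3636, 0.0774]
eef_rot: [0.581, 0.814, 0.001, 0.0]
contact_force: [0.5, 0.5, -0.7]
opening: 0.671
t 10.47 pos [0.4566 0.3636 0.0774] yaw 109.0 zax [ 0.001  0.001 -1.   ] F [ 0.5  0.5 -0.7] q [-0.6   0.89 -0.26  1.81  0.42  0.5   0.76] open 0.0591
slide mm [-1.6 -0.2 42.6] turn None
```

```bash

python3 -m creep '[{"hand":0.045,"slide":[-0.0015,0,0.012],"turn":0},{"hand":0.045,"slide":[0,0,0.012],"turn":0},{"hand":0.045,"slide":[0,0,0.008],"turn":0},{"hand":0.045,"slide":[0,0,0],"turn":0},{"hand":0.045,"slide":[0,0,0],"turn":0}]'
python3 - <<'E'
from h import *
need(.457,.362,.0348)
for n in ["scene","top"]:
    s=snapshot(n);cv2.imwrite(f"pics/{n}5.png",cv2.resize(s["frame"][100:340,300:560,::-1] if n=="scene" else s["frame"][140:380,40:300,::-1],None,fx=2,fy=2))
E
```

```text
clock: 11.1
tool_pos: [0.4567, 0.362, 0.0448]
eef_rot: [0.581, 0.814, 0.0, -0.0]
contact_force: [0.4, 0.4, -0.7]
opening: 0.676
t 11.1 pos [0.4567 0.362  0.0448] yaw 109.0 zax [ 0.  0. -1.] F [ 0.4  0.4 -0.7] q [-0.62  0.94 -0.23  1.82  0.45  0.43  0.74] open 0.0595
slide mm [-0.1  0.3 10. ] turn None
```

View pics/scene5.png

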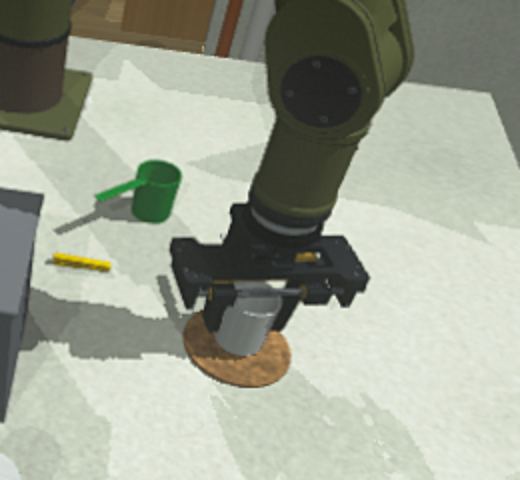

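View pics/top5.png

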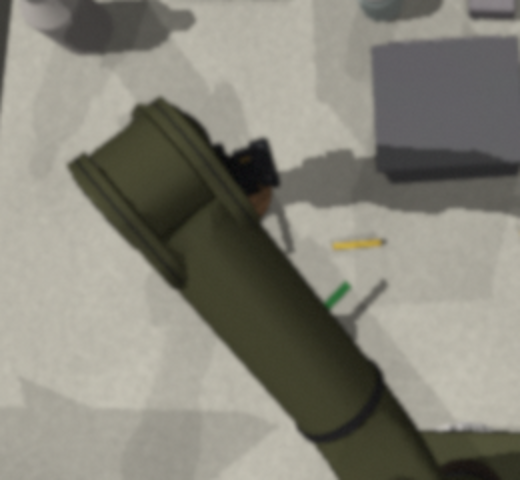

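The cup is just over the mat's middle (scene crop (243,340) on the mat ellipse centred about (237,348)). Lowering the last 10 mm in small steps.

```bash

python3 -m creep '[{"hand":0.045,"slide":[0,0,0.005],"turn":0},{"hand":0.045,"slide":[0,0,0.002],"turn":0},{"hand":0.045,"slide":[0,0,0],"turn":0}]'
python3 -m creep '[{"hand":0.045,"slide":[0,0,0.001],"turn":0},{"hand":0.045,"slide":[0,0,0],"turn":0}]'
python3 -m creep '[{"hand":0.045,"slide":[0,0,0.001],"turn":0},{"hand":0.045,"slide":[0,0,0],"turn":0}]'
python3 -m creep '[{"hand":0.045,"slide":[0,0,0.001],"turn":0},{"hand":0.045,"slide":[0,0,0],"turn":0}]'
```

```text
clock: 11.58
tool_pos: [0.4566, 0.3617, 0.0375]
eef_rot: [0.581, 0.814, -0.0, -0.0]
contact_force: [0.2, 0.4, -0.3]
opening: 0.67
clock: 11.82
tool_pos: [0.4567, 0.3619, 0.0367]
eef_rot: [0.581, 0.814, 0.0, -0.0]
contact_force: [-0.6, -0.7, -0.5]
opening: 0.671
clock: 12.08
tool_pos: [0.4567, 0.3618, 0.0357]
eef_rot: [0.581, 0.814, 0.0, -0.0]
contact_force: [-0.1, -0.6, -0.3]
opening: 0.666
clock: 12.32
tool_pos: [0.4568, 0.3619, 0.0348]
eef_rot: [0.581, 0.814, 0.0, 0.0]
contact_force: [0.3, -0.3, 0.5]
opening: 0.672
```

```bash

python3 -m creep '[{"hand":0.045,"slide":[0,0,0.001],"turn":0},{"hand":0.045,"slide":[0,0,0],"turn":0}]'
python3 -m creep '[{"hand":0.045,"slide":[0,0,0.001],"turn":0},{"hand":0.045,"slide":[0,0,0],"turn":0}]'
```

```text
clock: 12.58
tool_pos: [0.457, 0.3623, 0.0345]
eef_rot: [0.581, 0.814, 0.001, 0.0]
contact_force: [-0.1, 0.1, 6.0]
opening: 0.674
clock: 12.82
tool_pos: [0.4569, 0.3626, 0.0341]
eef_rot: [0.581, 0.814, 0.001, 0.0]
contact_force: [-1.5, -2.1, 10.7]
opening: 0.67
```

```bash

python3 -m creep '[{"hand":0.045,"slide":[0,0,-0.0015],"turn":0},{"hand":0.062,"slide":[0,0,0],"turn":0},{"hand":0.07,"slide":[0,0,0],"turn":0},{"hand":0.08,"slide":[0,0,0],"turn":0},{"hand":0.088,"slide":[0,0,0],"turn":0}]'
python3 -m creep '[{"hand":0.088,"slide":[0,0,0],"turn":0},{"hand":0.088,"slide":[0,0,0],"turn":0}]'
python3 -m creep '[{"hand":0.088,"slide":[0,0,-0.01],"turn":0},{"hand":0.088,"slide":[0,0,-0.03],"turn":0},{"hand":0.088,"slide":[0,0,-0.04],"turn":0},{"hand":0.088,"slide":[0,0,-0.05],"turn":0},{"hand":0.088,"slide":[0,0,-0.05],"turn":0}]'
python3 -m creep '[{"hand":0.088,"slide":[0,0,-0.06],"turn":0},{"hand":0.088,"slide":[0,0,-0.03],"turn":0},{"hand":0.088,"slide":[0,0,0],"turn":0}]'
python3 - <<'E'
from h import *
need(.57,-.19,.30,0)
for n in ["scene","top"]:
    s=snapshot(n);cv2.imwrite(f"pics/{n}6.png",cv2.resize(s["frame"][100:340,300:560,::-1] if n=="scene" else s["frame"][140:380,40:300,::-1],None,fx=2,fy=2))
    print([(r["conf"],r["uv"],atz(s,r["uv"],.006)) for r in pinpoint("cup",s)])
E
```

```text
clock: 13.45
tool_pos: [0.4567, 0.3618, 0.0341]
eef_rot: [0.581, 0.814, -0.0, -0.0]
contact_force: [0.2, -0.0, 0.2]
opening: 0.987
clock: 13.7
tool_pos: [0.4567, 0.3619, 0.0342]
eef_rot: [0.581, 0.814, 0.0, -0.0]
contact_force: [-1.1, -0.6, -0.3]
opening: 1.001
clock: 14.32
tool_pos: [0.4565, 0.3616, 0.2165]
eef_rot: [0.581, 0.814, 0.0, 0.0]
contact_force: [1.0, -0.6, -0.2]
opening: 0.998
clock: 14.7
tool_pos: [0.4575, 0.3628, 0.3075]
eef_rot: [0.581, 0.814, 0.003, 0.001]
contact_force: [-0.1, 0.1, -0.1]
opening: 0.998
t 14.7 pos [0.4575 0.3628 0.3075] yaw 109.0 zax [ 0.005  0.004 -1.   ] F [-0.1  0.1 -0.1] q [-0.51  0.58 -0.41  1.61  0.26  0.99  0.9 ] open 0.0878
slide mm [-559.4  -73.3    5.7] turn 109.0
[(0.96, [375.4, 205.2], array([0.24436331, 0.24410888, 0.006     ])), (0.65, [415.2, 276.5], array([0.47514004, 0.35927249, 0.006     ]))]
[(0.47, [158.0, 233.4], array([0.4637733 , 0.35675654, 0.006     ]))]
```

View pics/scene6.png

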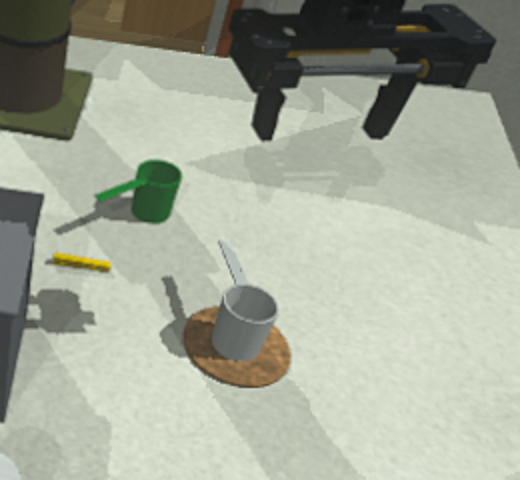

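View pics/top6.png

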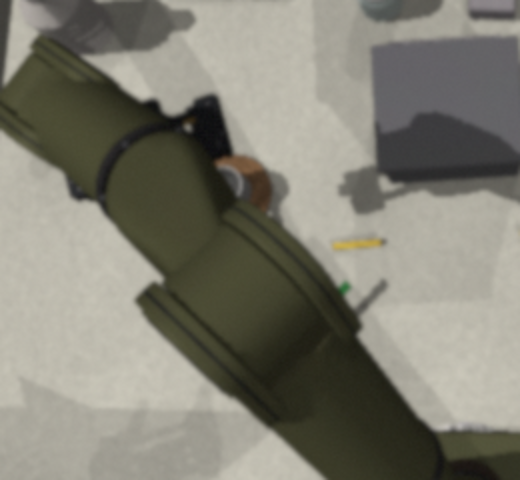

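The cup stands upright on the mat, crop (243,325) against the mat centre (237,348). Now I'll turn, close the fingers and move above the lever.

```bash

python3 -m creep '[{"hand":0,"slide":[0,0,0],"turn":10.5},{"hand":0,"slide":[0,0,0],"turn":10.5},{"hand":0,"slide":[0,0,0],"turn":10.5},{"hand":0,"slide":[0,0,0],"turn":10.5},{"hand":0,"slide":[0,0,0],"turn":10.5}]' 20
python3 -m creep '[{"hand":0,"slide":[0,0,0],"turn":10.5},{"hand":0,"slide":[0,0,0],"turn":10.5},{"hand":0,"slide":[0,0,0],"turn":10.5},{"hand":0,"slide":[0,0,0],"turn":10.5},{"hand":0,"slide":[0,0,0],"turn":10.5}]'
python3 -m creep '[{"hand":0,"slide":[0,0,0],"turn":0}]'
python3 -c "
from h import *
need(.582,-.175,.30,4.5)"
```

```text
clock: 15.52
tool_pos: [0.456, 0.3613, 0.3027]
eef_rot: [0.882, 0.471, -0.002, 0.0]
contact_force: [-0.0, -0.7, -0.1]
opening: 0.452
clock: 16.15
tool_pos: [0.456, 0.3613, 0.3027]
eef_rot: [0.999, 0.032, -0.001, 0.001]
contact_force: [0.4, -0.6, -0.6]
opening: 0.002
clock: 16.27
tool_pos: [0.4561, 0.3615, 0.3029]
eef_rot: [0.999, 0.036, -0.001, 0.001]
contact_force: [0.4, 0.3, 0.9]
opening: -0.001
t 16.27 pos [0.4561 0.3615 0.3029] yaw 4.1 zax [-0.002 -0.002 -1.   ] F [0.4 0.3 0.9] q [-0.82  0.57  0.12  1.64 -0.08  0.95 -0.6 ] open -0.0001
slide mm [ 87.3 544.1   4. ] turn -0.4
```

```bash

python3 -m creep '[{"hand":0,"slide":[0.0065,0.03,0],"turn":0},{"hand":0,"slide":[0.0065,0.042,0],"turn":0},{"hand":0,"slide":[0.0065,0.042,0],"turn":0},{"hand":0,"slide":[0.0065,0.042,0],"turn":0},{"hand":0,"slide":[0.0065,0.042,0],"turn":0}]'
python3 -m creep '[{"hand":0,"slide":[0.0065,0.042,0],"turn":0},{"hand":0,"slide":[0.0065,0.042,0],"turn":0},{"hand":0,"slide":[0.0065,0.042,0],"turn":0},{"hand":0,"slide":[0.0065,0.042,0],"turn":0},{"hand":0,"slide":[0.0065,0.042,0],"turn":0}]'
python3 -c "
from h import *
need(.582,-.175,.30,4.5)"
```

```text
clock: 16.9
tool_pos: [0.5027, 0.1651, 0.3036]
eef_rot: [0.999, 0.037, -0.001, 0.0]
contact_force: [1.3, -0.5, 1.0]
opening: 0.01
clock: 17.52
tool_pos: [0.5496, -0.042, 0.3035]
eef_rot: [0.999, 0.037, -0.001, -0.0]
contact_force: [0.1, -0.7, 0.4]
opening: 0.005
t 17.52 pos [ 0.5496 -0.042   0.3035] yaw 4.2 zax [-0.001  0.    -1.   ] F [ 0.1 -0.7  0.4] q [-0.07  0.52  0.11  1.73 -0.07  0.9   0.14] open 0.0005
slide mm [ 22.5 135.    3.5] turn -0.3
```

```bash

python3 -m creep '[{"hand":0,"slide":[0.0065,0.042,0],"turn":0},{"hand":0,"slide":[0.0065,0.042,0],"turn":0},{"hand":0,"slide":[0.006,0.035,0],"turn":0},{"hand":0,"slide":[0.002,0.015,0],"turn":0},{"hand":0,"slide":[0,0,0],"turn":0}]'
python3 -c "
from h import *
need(.582,-.175,.17,4.5)
from h import *
for n in ['scene','top']:
    s=snapshot(n);cv2.imwrite(f'pics/{n}7.png',s['frame'][:,:,::-1])
"
```

```text
clock: 18.15
tool_pos: [0.5797, -0.1732, 0.3036]
eef_rot: [0.999, 0.035, -0.001, -0.0]
contact_force: [-0.0, 1.2, 0.6]
opening: 0.008
t 18.15 pos [ 0.5797 -0.1732  0.3036] yaw 4.0 zax [-0.001  0.001 -1.   ] F [-0.   1.2  0.6] q [ 0.15  0.6   0.1   1.57 -0.07  0.98  0.35] open 0.0007
slide mm [  2.3   2.1 133.6] turn -0.5
```

View pics/scene7.png

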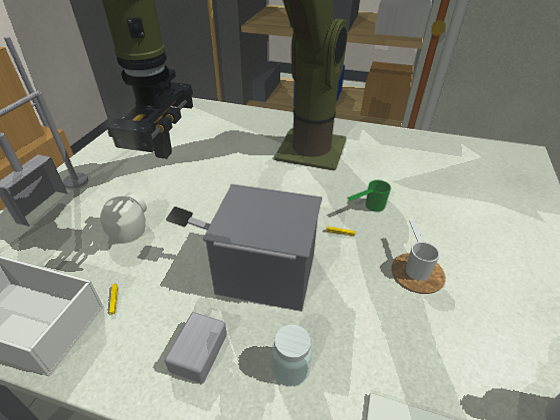

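View pics/top7.png

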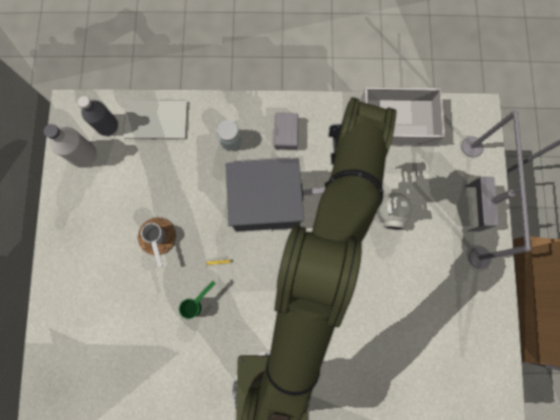

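```bash
cat > cupfit.py <<'E'
from h import *
from scipy.optimize import least_squares
for n in ["scene","top"]:
    s=snapshot(n);P=cloud(s).reshape(-1,3)
    m=(P[:,2]>.062)&(P[:,2]<.085)&(np.hypot(P[:,0]-.457,P[:,1]-.362)<.045);r=P[m]
    ang=np.degrees(np.arctan2(r[:,1]-.362,r[:,0]-.457));r=r[abs(((ang-198+180)%360)-180)>35]
    f=least_squares(lambda p:np.hypot(r[:,0]-p[0],r[:,1]-p[1])-.0295,[.457,.362],loss="soft_l1",f_scale=.002)
    print(n,len(r),f.x.round(4),np.abs(f.fun).mean().round(4),"ztop",np.quantile(r[:,2],.95))
E
python3 cupfit.py
python3 -m creep '[{"hand":0,"slide":[0.002,0.002,0.03],"turn":-0.4},{"hand":0,"slide":[0,0,0.045],"turn":0},{"hand":0,"slide":[0,0,0.035],"turn":0},{"hand":0,"slide":[0,0,0.015],"turn":0},{"hand":0,"slide":[0,0,0],"turn":0}]'
python3 -c "
from h import *
need(.582,-.175,.152,4.5)
for n in ['scene','top']:
    s=snapshot(n);cv2.imwrite(f'pics/{n}8.png',cv2.resize(s['frame'][100:300,80:340,::-1],None,fx=3,fy=3))
"
```

```text
scene 236 [0.4589 0.3616] 0.0016 ztop 0.07619897158839395
top 91 [0.4569 0.3593] 0.0015 ztop 0.07972060187534366
clock: 18.98
tool_pos: [0.5821, -0.1739, 0.1789]
eef_rot: [0.999, 0.039, -0.001, -0.0]
contact_force: [0.3, -0.5, -0.7]
opening: 0.008
t 18.98 pos [ 0.5821 -0.1739  0.1789] yaw 4.4 zax [-0.001  0.001 -1.   ] F [ 0.3 -0.5 -0.7] q [ 0.17  0.75  0.08  1.69 -0.08  0.7   0.37] open 0.0007
slide mm [-0.1  1.1 26.9] turn -0.1
```

View pics/scene8.png

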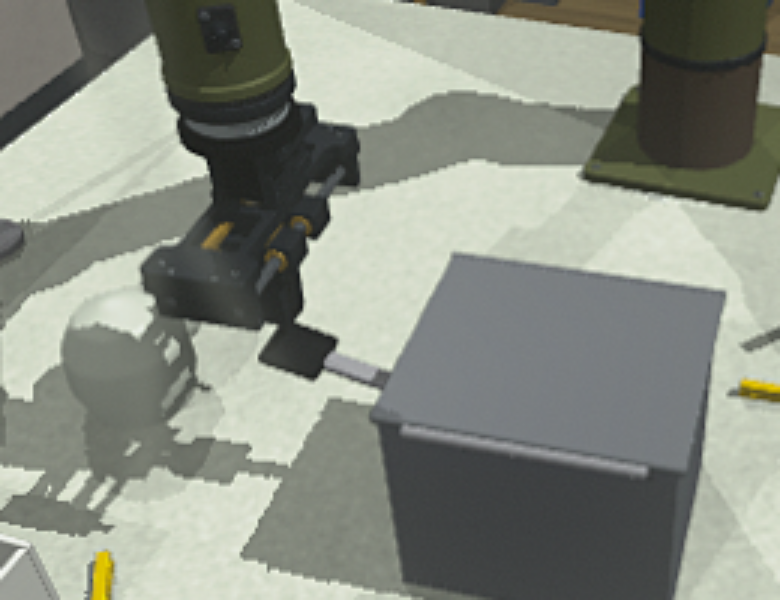

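The cup sits within about 2.5 mm of the mat centre in both cameras. The closed fingertips at (290,320) hover just above the pad at (298,350). Pressing down.

```bash

python3 -m creep '[{"hand":0,"slide":[0,0,0.012],"turn":0},{"hand":0,"slide":[0,0,0.01],"turn":0},{"hand":0,"slide":[0,0,0.006],"turn":0},{"hand":0,"slide":[0,0,0],"turn":0}]'
python3 -m creep '[{"hand":0,"slide":[0,0,0.006],"turn":0},{"hand":0,"slide":[0,0,0.006],"turn":0},{"hand":0,"slide":[0,0,0.006],"turn":0},{"hand":0,"slide":[0,0,0],"turn":0}]'
python3 -c "
from h import *
need(.582,-.175,.113,4.5)
for n in ['scene','top']:
    s=snapshot(n);cv2.imwrite(f'pics/{n}9.png',cv2.resize(s['frame'][100:300,80:340,::-1],None,fx=3,fy=3))
"
```

```text
clock: 19.58
tool_pos: [0.5824, -0.1757, 0.1513]
eef_rot: [0.999, 0.038, 0.0, 0.001]
contact_force: [-0.8, -2.3, 5.2]
opening: 0.006
clock: 20.08
tool_pos: [0.5827, -0.1767, 0.1338]
eef_rot: [0.999, 0.038, 0.001, 0.001]
contact_force: [-0.1, -3.4, 6.3]
opening: 0.007
t 20.07 pos [ 0.5827 -0.1767  0.1338] yaw 4.3 zax [ 0.002 -0.002 -1.   ] F [-0.1 -3.4  6.3] q [ 0.18  0.81  0.07  1.72 -0.09  0.61  0.37] open 0.0006
slide mm [-0.6 -1.8 20.8] turn -0.2
```

View pics/scene9.png

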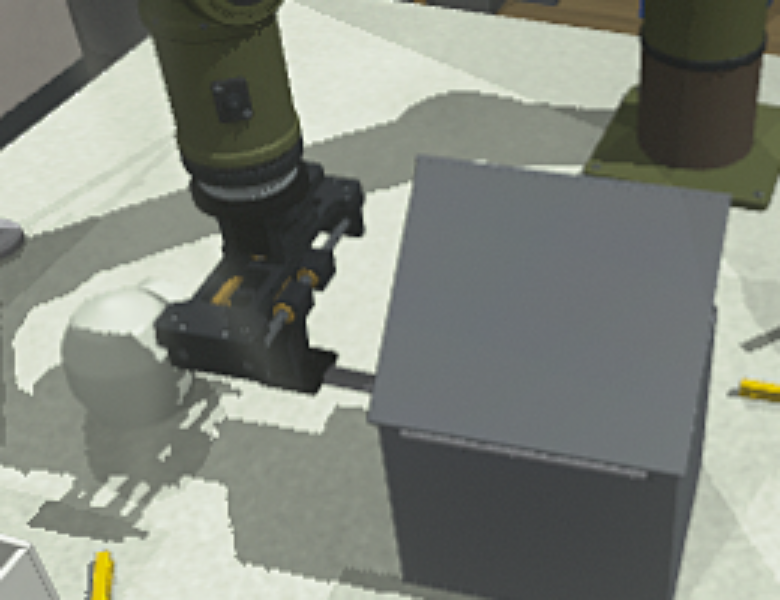

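The pad is going down and the lid is rising (near side edge at column 390 to 415), clear of the hand. Continuing, and measuring the lid plane.

```bash
cat > lid.py <<'E'
from h import *
th=np.radians(4.5);ex=np.array([np.cos(th),np.sin(th)]);ey=np.array([-ex[1],ex[0]]);b=np.array([.5665,.025])
def lid(s):
    P=cloud(s)[s["depth"]>0].reshape(-1,3);x=(P[:,:2]-b)@ex;y=(P[:,:2]-b)@ey;z=P[:,2]
    r=np.hypot(x-.088,z-.17);m=(abs(y-.01)<.075)&(r>.06)&(r<.178)&(z>.182)&(x<.16)
    if m.sum()<50: print("few",m.sum());return
    q=np.c_[x[m],y[m],z[m]];best=None;rng=np.random.default_rng(0)
    for _ in range(300):
        a=q[rng.choice(len(q),3,False)];n=np.cross(a[1]-a[0],a[2]-a[0]);L=np.linalg.norm(n)
        if L<1e-6: continue
        i=abs((q-a[0])@(n/L))<.004
        if best is None or i.sum()>best.sum(): best=i
    p=q[best];c=p.mean(0);n=np.linalg.svd(p-c,full_matrices=False)[2][2]
    if n[0]<0:n=-n
    print(len(p),"/",len(q),"normal",n.round(3),"ctr",c.round(3),"angle",round(np.arctan2(n[0],n[2]),3))
if __name__=="__main__":
    import sys
    for k in ["scene","top"]:
        s=snapshot(k);lid(s);cv2.imwrite(f"pics/{k}{sys.argv[1]}.png",s["frame"][:,:,::-1])
    need(.582,-.175,.113,4.5)
E
python3 -m creep '[{"hand":0,"slide":[0,0,0.004],"turn":0},{"hand":0,"slide":[0,0,0.004],"turn":0},{"hand":0,"slide":[0,0,0.004],"turn":0},{"hand":0,"slide":[0,0,0.003],"turn":0},{"hand":0,"slide":[0,0,0],"turn":0}]'
python3 lid.py 10
```

```text
clock: 20.8
tool_pos: [0.5828, -0.177, 0.1192]
eef_rot: [0.999, 0.037, 0.001, 0.001]
contact_force: [-0.1, -5.2, 7.3]
opening: 0.007
5272 / 5273 normal [ 0.946 -0.001  0.325] ctr [0.055 0.011 0.286] angle 1.24
100 / 126 normal [0.936 0.    0.351] ctr [0.05  0.013 0.299] angle 1.212
t 20.9 pos [ 0.5828 -0.177   0.1194] yaw 4.3 zax [ 0.002 -0.003 -1.   ] F [ 0.4 -4.6  7.2] q [ 0.18  0.84  0.07  1.73 -0.09  0.58  0.37] open 0.0002
slide mm [-0.7 -2.1  6.4] turn -0.2
```

View pics/scene10.png

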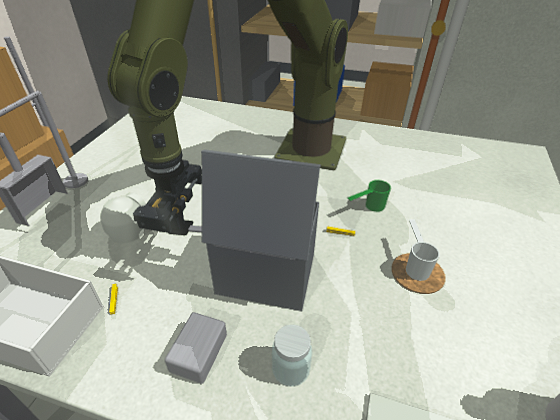

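```bash

python3 -m creep '[{"hand":0,"slide":[0,-0.001,0.003],"turn":0},{"hand":0,"slide":[0,-0.001,0.003],"turn":0},{"hand":0,"slide":[0,0,0.002],"turn":0},{"hand":0,"slide":[0,0,0],"turn":0},{"hand":0,"slide":[0,0,0],"turn":0}]'
python3 lid.py 11
```

```text
clock: 21.52
tool_pos: [0.5828, -0.1762, 0.1115]
eef_rot: [0.999, 0.037, 0.001, 0.002]
contact_force: [-1.1, -5.7, 6.9]
opening: 0.01
4766 / 4766 normal [ 0.999 -0.001  0.035] ctr [0.09  0.011 0.292] angle 1.535
656 / 669 normal [0.999 0.    0.048] ctr [0.083 0.009 0.284] angle 1.523
t 21.62 pos [ 0.5827 -0.1762  0.1116] yaw 4.2 zax [ 0.003 -0.004 -1.   ] F [-0.1 -5.8  6.7] q [ 0.18  0.85  0.07  1.73 -0.09  0.56  0.37] open 0.0007
slide mm [-0.6 -1.2 -1.4] turn -0.3
```

```bash

python3 -m creep '[{"hand":0,"slide":[0,0,0.0012],"turn":0},{"hand":0,"slide":[0,0,0],"turn":0},{"hand":0,"slide":[0,0,0],"turn":0},{"hand":0,"slide":[0,0,0],"turn":0},{"hand":0,"slide":[0,0,0],"turn":0}]'
python3 lid.py 12; python3 cupfit.py
```

```text
clock: 22.25
tool_pos: [0.5827, -0.176, 0.1103]
eef_rot: [0.999, 0.037, 0.001, 0.002]
contact_force: [-1.0, -6.7, 7.2]
opening: 0.004
4627 / 4627 normal [ 1.    -0.001 -0.009] ctr [0.096 0.012 0.292] angle 1.58
782 / 805 normal [ 1.    -0.001 -0.001] ctr [0.088 0.009 0.285] angle 1.571
t 22.35 pos [ 0.5827 -0.176   0.1103] yaw 4.2 zax [ 0.003 -0.004 -1.   ] F [-0.2 -6.3  5.9] q [ 0.18  0.85  0.07  1.74 -0.09  0.56  0.37] open 0.0005
slide mm [-0.6 -1.1 -2.7] turn -0.3
scene 228 [0.4588 0.3617] 0.0015 ztop 0.07642949052435764
top 94 [0.4567 0.3593] 0.0014 ztop 0.07965669483518377
```

View pics/scene12.png

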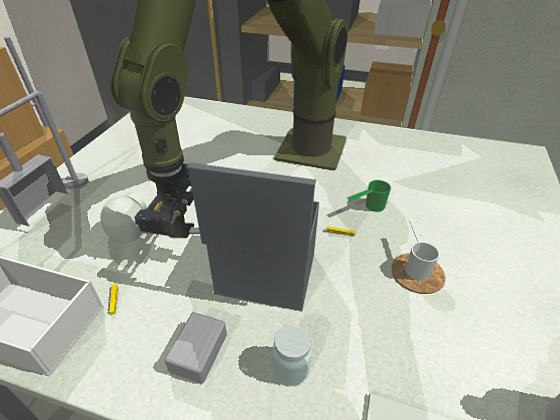

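View pics/top12.png

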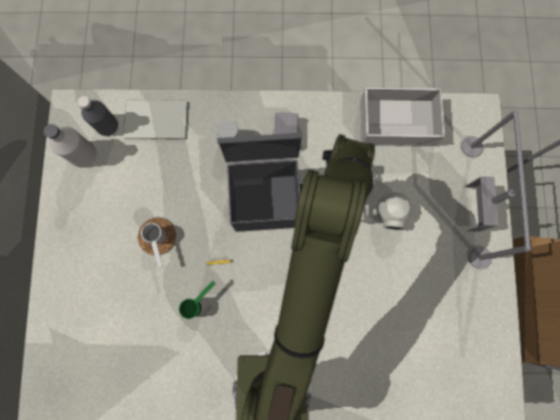

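The lid stands straight up (scene (255,225), top (260,147)) at 1.57–1.58 rad in both cameras, the cup is unmoved on the mat, and the hold is steady. Handing in.

```bash
python3 -c "
from plant import finish_job
print(finish_job())"
```

```text
the job is handed in; nothing more can be done
None
```

The cup is standing upright on the cork mat. The bin is open with its lid straight up, and the arm is still holding the lever down. I handed the job in at about 22.5 s of the 56 s allowed.

- **Cup:** I gripped it at 12 N, lifted it off the lid, carried it level and set it down with at most about 11 N of contact before letting go. The last fits put it about 1–2.5 mm from the mat's centre in both cameras. It showed no sign of moving between release and hand-in.
- **Lid:** I pressed the lever pad with the closed fingertips. The lid angle measured 1.58 rad in the scene camera and 1.57 rad in the top camera, against the 1.57 wanted.
- **Forces:** The hold reads about 6–7 N down on the pad plus about 6 N sideways, well under the limits.
- **Other things:** The salt pig, the jar, the tin and the pegs in view looked unmoved in the last pictures; I did not measure them. The arm hid the third peg, so I could not check that one.
- **Checks that disagreed:** The two cameras differ by 2–3 mm on positions, in line with their calibration. The network's own estimate of the cup's position was up to 18 mm off in one picture, so I went by the depth fits instead.

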